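Tip the dowels into the slotted magazine

TASK

Pick up the wooden carrier that holds the two long dowels by its handle, carry it over the slotted dowel magazine and turn it so the dowels lie along the slot. Then tip it sideways so that both dowels drop through the slot into the magazine, and stand the emptied carrier upright on the bench again and let go.

Things in the scene. Friction and masses are not known exactly. Their poses are not given: they have to be found in the camera images.
- trug_handle (a point): Centre of the handle bar (along x, 20 wide, 22 tall, 130 free) of the open wooden carrier, 150 long (x), 104 wide (y), 106 tall, 0.3 kg; z up, 95 over its underside. Both long sides flare at 28 deg to spill edges at y +-50, 72 below this point: tipped 45 deg about x, either way, it empties over the lower edge. Not the equal carrier with three short blocks. All in mm.
- dowel_a: Loose beech dowel, 14 mm diameter, 120 mm long, lying lengthwise on the carrier's floor (130 mm long, 36 mm wide inside). Origin at its centre, x along it.
- dowel_b: The other dowel, the same size, beside the first.
- magazine: Dowel magazine bolted to the bench: wooden box with one clear side, 210 mm long (x), 90 wide (y). Origin: centre of its underside, z up. Its top, 86 mm up, has a central slot 170 long (x), 32 wide (y); boards slope into it at 30 deg from both long sides, from a mouth 170 x 86 whose rim is at most 104 mm up. Steel feet reach x +-133. Dowels that are through lie lower than 70 mm.

How it is judged:
By the outcome, as a careful person would: the job done as asked, in the order asked, and still so for the second after the job is handed in, with the robot touching nothing.
It also fails if it takes over 54 s, if anything falls off the work surface, if the arm or the gripper's body presses on something with over 40 N, if the wrist force passes 120 N, or if a joint passes its speed limit or range.

ROBOT

A 6-joint arm with a two-finger parallel gripper is mounted at the origin on the work surface. World frame = base frame: x ahead of the robot, y to its left, z up, the work surface at z = 0. Lengths are in m, angles in rad, forces in N, time in s.
With the tool pointing down it reaches from about 0.35 to 0.975 m from the base axis. Payload 4.9 kg.
Tool frame: the origin (TCP) lies between the finger pads; the fingertips stand 22 mm ahead of it and the grasp point (between the pads) lies 3 mm ahead of it; z points along the fingers, y is the line along which they close (so a half turn about z gives the same grasp; the last joint's range is limited). The gripper opens to 85 mm and grips with 20 to 120 N. Pads are 22 mm wide; open, the fingers measure 114 mm over their backs; the gripper's body (76 mm by 85 mm) begins 54 mm behind the grasp point. The pads swing forward as they close: fully open they stand 13 mm farther back than shut.
Start: joints at [1.139, 0.053, 1.613, -0, 1.476, -0.119], TCP at [0.192, 0.595, 0.253] pointing down, gripper open.
Joint ranges: [-3.01, 3.01], [-1.01, 2.22], [0.06, 2.58], [-1.02, 4.17], [0.09, 2.62], [-3.14, 3.14]. Speed limits (rad/s): [2.57, 2.57, 3.14, 3.14, 3.14, 3.14].

INTERFACE

Orientations are given as a unit quaternion [w, x, y, z].
In Python, from plant import state, grab_frame, get_calibration, job_done, recognise, regions_of gives the robot as it stands.
- The arm moves only by the tool apply_moves, never from a script. Its argument "targets" is a list of rows, each an object with "translation": the shift along the tool's x, y, z normalised to -1 to 1, where 1 is 100 mm, a list of three; "twist": the turn about the tool's z normalised to -1 to 1, where 1 is 0.1 rad; "hand": the opening, from 0 (shut) to 1 (fully open). A call has 1 to 8 rows; each row shifts and turns the commanded pose from where the row before left it, along the tool's axes as they then stand; what a row does not reach is not made up. A row lasts 1/10 s, in which the tool goes at most 50 mm and 8.59 degrees, less where a joint would pass 70% of its speed; a pose out of reach is approached as far as the arm can. A call with a number of a shift or a turn outside -1 to 1 is refused whole. A call with a gripper value outside its range is refused whole. The fingers move at their own pace and stop on an object; the grip force is fixed at half the most. Time passes only in rows, so rows that do not move let the fingers close. It gives the time, the measured TCP pose, the force, the opening and the grip force at its end, in the units of the state.
- state(): the state, without advancing time (a new reading comes with each control period).
- grab_frame(name): name is "scene" or "top" or "wrist"; returns the picture (384x512x3 uint8, red, green, blue); there is no depth.
- get_calibration(name): a dict with "camera_matrix" (3x3 intrinsics, pixels), "D" ([k1, k2, p1, p2, k3] as OpenCV has them; the pictures are not rectified), "pose" (4x4, takes a point from camera to world coordinates). Camera axes: x right, y up, looking along -z (the intrinsics and any distortion apply to the point x, -y, -z); pixel columns grow to the right and rows downward; lengths in m; the calibration is good to about 2 mm. A picture is of the moment at which its call begins: read the wrist's pose just before it. get_calibration takes no time and is no camera call; for the wrist camera it gives the pose at the moment of the call.
- job_done(): hands the job in; it is judged then, once.
Trained networks look in the newest picture that a camera, given by its name, has taken for a name from the list of things; names that differ only in an ending like _2 or _b are one class to them, and where a whole thing is asked for, a point or a joint stands for the part that bears it (a point fixed in the world has none). Each returns a list of dicts, best first, with "score" (0 to 1); they miss things now and then, are a little off and sometimes report something else, mostly with a low value. They report only what shows in the picture. A call takes as long as a camera call.
- recognise(camera, query): "point" ([x, y, z] in m, in world coordinates, good to about 4 mm: the middle of the surface that is visible of it).
- regions_of(camera, query): "pixels" (384x512 bool, what is visible of it).
The state is a dict: "time": time; "joint_pos": joint angles; "joint_vel": joint speeds; "joint_efforts": joint torques, N m; "tool_pos": TCP position; "tool_rot": TCP orientation; "contact_force": force on the tool from outside, world axes, zero at the start; "ft_torque": the same for the moment, N m; "gripper_width": opening from 0.0 (shut) to 1.0 (fully open); "grasp_force": force on a finger pad.
Only numpy, scipy, OpenCV 4.12 (cv2) and the standard library are available. Lean on these libraries where they do the work, as an engineer would, in place of code of your own. Each camera call takes 0.05 s, during which the arm holds its last target. There are 200 camera calls.

## Working session

There is one attempt and no reset: what is moved stays moved. The work goes in short steps, Python scripts to look and compute and a tool call to move; the robot and the scene stay as the last step left them, time stands still between calls to the robot, and variables do not carry over. Pictures are saved under pics/ and viewed, at most 10 in all, crops included, and the job is handed in when it is done.

Besides the shell and the picture viewer there is one more tool, called after "Request:" as name(argument=value, ...) on one line, values as JSON. apply_moves: Moves the arm, as the interface text tells. Its arguments: {"type":"object","properties":{"targets":{"type":"array"}},"required":["targets"]}

```bash
mkdir -p pics; ls; cat > h.py <<'E'
import numpy as np, cv2
from plant import *
from scipy.spatial.transform import Rotation as R
def save(img,n): cv2.imwrite('pics/'+n+'.png',cv2.cvtColor(img,cv2.COLOR_RGB2BGR))
def proj(cam,P,cal=None):
    c=cal or get_calibration(cam);T=np.linalg.inv(np.array(c['pose']));F=np.diag([1,-1,-1.])
    Q=(F@(T[:3,:3]@np.atleast_2d(P).T+T[:3,3:])).T
    return cv2.projectPoints(Q,np.zeros(3),np.zeros(3),np.array(c['camera_matrix']),np.array(c['D'],float))[0][:,0]
def ray(cam,uv,z,cal=None):
    c=cal or get_calibration(cam);T=np.array(c['pose'])
    p=cv2.undistortPoints(np.array(uv,float).reshape(-1,1,2),np.array(c['camera_matrix']),np.array(c['D'],float))[:,0]
    d=np.c_[p[:,0],-p[:,1],-np.ones(len(p))]@T[:3,:3].T
    return T[:3,3]+d*((z-T[2,3])/d[:,2])[:,None]
E
python3 - <<'E'
from h import *
a=grab_frame('top');b=grab_frame('scene')
save(a,'top0');save(b,'scene0')
for c in ('top','scene'):
    print(c,np.round(get_calibration(c)['pose'],3).tolist())
    for q in ('trug_handle','dowel_a','magazine'):
        print(q,[(np.round(r['point'],3).tolist(),round(r['score'],2)) for r in recognise(c,q)])
print(state())
E
```

```text
pics
top [[0.006, 0.995, -0.102, 0.462], [-1.0, 0.006, -0.002, 0.034], [-0.001, 0.102, 0.995, 0.835], [0.0, 0.0, 0.0, 1.0]]
trug_handle [([0.512, 0.087, 0.018], 0.61)]
dowel_a [([0.516, 0.076, 0.016], 0.78), ([0.532, -0.21, 0.088], 0.46)]
magazine [([0.534, -0.209, 0.088], 0.67)]
scene [[0.692, -0.501, 0.52, 0.967], [0.722, 0.496, -0.483, -0.364], [-0.016, 0.709, 0.705, 0.692], [0.0, 0.0, 0.0, 1.0]]
trug_handle [([0.521, 0.081, 0.032], 0.84)]
dowel_a [([0.519, 0.074, 0.014], 0.89), ([0.509, 0.095, 0.015], 0.8)]
magazine [([0.578, -0.229, 0.086], 0.96)]
{'time': 0.4, 'joint_pos': array([ 1.13901305e+00,  5.28067233e-02,  1.61307290e+00,  1.73932396e-05,
        1.47599980e+00, -1.19021653e-01]), 'joint_vel': array([ 7.43621205e-04, -1.39307590e-03, -1.64257385e-03,  5.29242424e-04,
        9.42098176e-05,  3.93858611e-04]), 'joint_efforts': array([-6.95648905e-04, -3.93050480e+01, -3.69810927e+01, -1.91503186e-04,
        2.40654677e-03,  1.36000276e-05]), 'tool_pos': array([0.19227624, 0.59459752, 0.25313395]), 'tool_rot': array([-4.73223366e-05,  1.55745023e-01,  9.87797280e-01, -1.35626819e-04]), 'contact_force': array([ 0.5517615 , -0.21743932, -0.33270741]), 'ft_torque': array([ 0.0527173 , -0.01277033, -0.03941282]), 'grasp_force': 0.0, 'gripper_width': 1.0027815780520004}
```

View pics/top0.png

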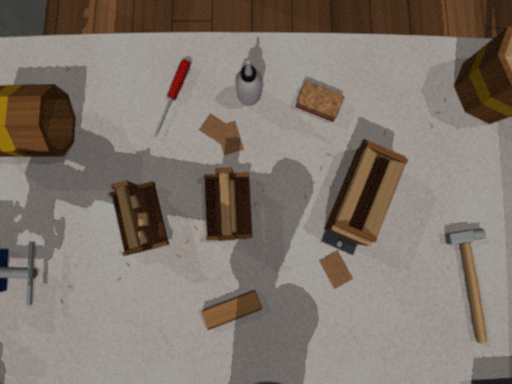

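View pics/scene0.png

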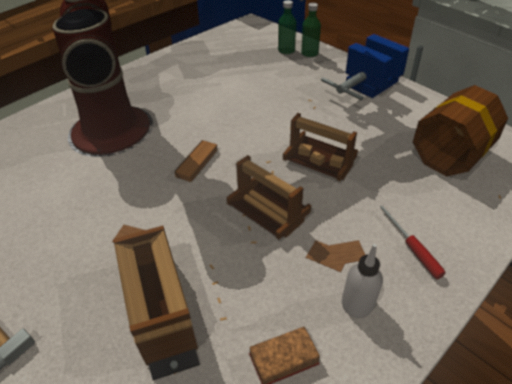

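The carrier with dowels is at top-view pixel (228,205), the decoy at (140,217), and the magazine at (368,195), with its slot running about -30° from world x. The interface has no direct tilt. First I'll see how the arm behaves at its reach limit, high and clear of everything.

Request:
apply_moves(targets=[{"translation":[0,0,-0.5],"twist":0,"hand":1},{"translation":[0,0,-0.5],"twist":0,"hand":1},{"translation":[0,0,-0.5],"twist":0,"hand":1},{"translation":[0,0,-0.5],"twist":0,"hand":1},{"translation":[0,0.5,0],"twist":0,"hand":1},{"translation":[0,0.5,0],"twist":0,"hand":1},{"translation":[0,0.5,0],"twist":0,"hand":1},{"translation":[0,0.5,0],"twist":0,"hand":1}])

```text
time: 1.2
tool_pos: [0.2543, 0.7864, 0.4534]
tool_rot: [0.0, 0.156, 0.988, 0.0]
contact_force: [0.6, 0.8, 0.4]
gripper_width: 1.003
grasp_force: 0.0
```

Request:
apply_moves(targets=[{"translation":[0,0.5,0],"twist":0,"hand":1},{"translation":[0,0.5,0],"twist":0,"hand":1},{"translation":[0,0.5,0],"twist":0,"hand":1},{"translation":[0,0.5,0],"twist":0,"hand":1},{"translation":[0,0.5,0],"twist":0,"hand":1},{"translation":[0,0.5,0],"twist":0,"hand":1}])

```text
time: 1.8
tool_pos: [0.301, 0.9293, 0.3987]
tool_rot: [0.007, 0.156, 0.987, 0.045]
contact_force: [-0.2, 0.1, -0.1]
gripper_width: 1.002
grasp_force: 0.0
```

```bash
python3 -c "
from h import *
s=state();print(s['time'],np.round(s['joint_pos'],3),s['tool_pos'])
print(np.round(R.from_quat(s['tool_rot'][[1,2,3,0]]).as_matrix(),3))"
```

```text
1.8 [ 1.18   1.031  0.057  0.008  1.963 -0.075] [0.300975   0.92926033 0.39867236]
[[-0.951  0.307  0.028]
 [ 0.308  0.948  0.086]
 [ 0.     0.091 -0.996]]
```

The pose tilted by 5° at the limit. I'll check whether a move back inward keeps that tilt.

Request:
apply_moves(targets=[{"translation":[0,-0.5,0],"twist":0,"hand":1},{"translation":[0,-0.5,0],"twist":0,"hand":1},{"translation":[0,-0.5,0],"twist":0,"hand":1},{"translation":[0,0,0],"twist":0,"hand":1}])

```text
time: 2.2
tool_pos: [0.269, 0.8309, 0.3908]
tool_rot: [0.005, 0.156, 0.987, 0.038]
contact_force: [0.1, 0.3, -2.0]
gripper_width: 0.999
grasp_force: 0.0
```

```bash
python3 -c "
from h import *
s=state();print(s['time'],np.round(s['joint_pos'],3),s['tool_pos'])
print(np.round(R.from_quat(s['tool_rot'][[1,2,3,0]]).as_matrix(),3))"
```

```text
2.2 [ 1.17   0.585  0.743  0.008  1.738 -0.086] [0.2690096  0.83089097 0.39082607]
[[-0.952  0.307  0.022]
 [ 0.307  0.949  0.074]
 [ 0.002  0.077 -0.997]]
```

The tilt persists: the commanded pose keeps the lean picked up at the limit. My plan:
1. Lean the tool about 45° at the reach limit, without the carrier.
2. Grip the bar with the lean along it.
3. Twist about the leaned axis over the magazine, which rolls the carrier sideways.
4. Untwist and set it down.

Next I'll measure the headings precisely.

```bash
python3 - <<'E'
from h import *
im=grab_frame('top')
for q in ('magazine','trug_handle'):
    for r in regions_of('top',q):
        m=r['pixels'].astype(np.uint8); ys,xs=np.nonzero(m)
        z=.1 if q=='magazine' else .03
        w=ray('top',np.c_[xs,ys],z)[:,:2]
        c,s,a=cv2.minAreaRect(w.astype(np.float32))
        print(q,round(r['score'],2),len(xs),xs.min(),xs.max(),ys.min(),ys.max(),np.round(c,3),np.round(s,3),round(a,1))
a=cv2.resize(im[120:270,190:270],None,fx=5,fy=4*1.0,interpolation=cv2.INTER_CUBIC)
b=cv2.resize(im[120:270,315:415],None,fx=4,fy=4,interpolation=cv2.INTER_CUBIC)
a=cv2.resize(im[120:270,190:270],None,fx=4,fy=4,interpolation=cv2.INTER_CUBIC)
save(np.hstack([a,b]),'crop1')
E
```

```text
magazine 0.68 5611 321 407 139 254 [ 0.527 -0.199] [0.111 0.239] 65.8
trug_handle 0.97 2984 204 252 168 241 [0.517 0.089] [0.167 0.106] 2.7
```

View pics/crop1.png

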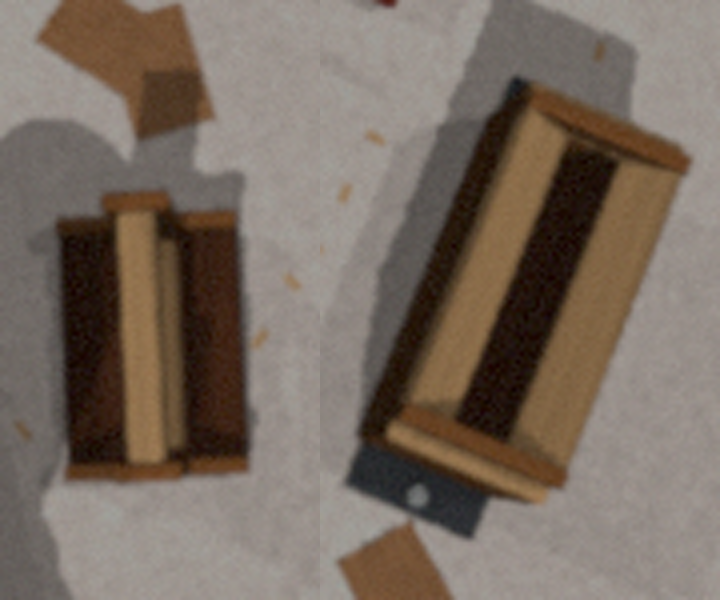

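The crop shows the handle bar from about (223.8,172.5) to (226.8,235) and the magazine slot from (381,157.5) to (357,229). I'll convert these to world and fit a kinematic model, so I can preview the moves.

```bash
python3 - <<'E'
from h import *
for n,p,z in (('bar',[(223.75,172.5),(226.75,235)],.106),('slot',[(381.25,157.5),(356.75,228.75)],.086)):
    w=ray('top',p,z);d=w[0]-w[1];print(n,np.round(w,4).tolist(),np.round(w.mean(0),4),'len',np.linalg.norm(d),'az',np.degrees(np.arctan2(d[1],d[0])))
E
```

```text
bar [[0.5768, 0.0938, 0.106], [0.4484, 0.0859, 0.106]] [0.5126 0.0899 0.106 ] len 0.12865109717484707 az 3.53118209033331
slot [[0.6152, -0.2427, 0.086], [0.4624, -0.1857, 0.086]] [ 0.5388 -0.2142  0.086 ] len 0.1630849043074236 az -20.48841824718496
```

Request:
apply_moves(targets=[{"translation":[0.4,-0.3,-0.1],"twist":1,"hand":1},{"translation":[0.4,-0.3,-0.1],"twist":1,"hand":1},{"translation":[0.4,-0.3,-0.1],"twist":1,"hand":1},{"translation":[0.4,-0.3,-0.1],"twist":1,"hand":1},{"translation":[0.4,-0.3,-0.1],"twist":1,"hand":1}])

```text
time: 2.85
tool_pos: [0.0288, 0.804, 0.4416]
tool_rot: [-0.005, 0.397, 0.916, 0.05]
contact_force: [0.2, 1.5, 1.0]
gripper_width: 0.999
grasp_force: 0.0
```

```bash
python3 -c "
from h import *
s=state();print(s['time'],np.round(s['joint_pos'],4).tolist(),np.round(s['tool_pos'],4).tolist(),np.round(s['tool_rot'],4).tolist())
print(np.round(R.from_quat(s['tool_rot'][[1,2,3,0]]).as_matrix(),3))"
```

```text
2.85 [1.4484, 0.3903, 0.9186, -0.0181, 1.7339, 0.6912] [0.0288, 0.804, 0.4416] [-0.0054, 0.397, 0.9165, 0.0499]
[[-0.685  0.728  0.03 ]
 [ 0.727  0.68   0.096]
 [ 0.049  0.087 -0.995]]
```

```bash
cat >> h.py <<'E'
def pose():
    s=state();return s['tool_pos'],R.from_quat(s['tool_rot'][[1,2,3,0]]).as_matrix()
def plan(wps,p=None,M=None,hand=1):
    "wps: list of (world pos, total twist rad, rows)"
    if p is None:p,M=pose()
    for q,t,n in wps:
        q=np.array(q,float);print('->',q)
        d=(q-p)/n;t1=np.round(t/n*10,2)
        for i in range(n):
            l=np.round((M.T@((q-p)/(n-i)))*10,2);print((l+0.).tolist(),t1)
            p=p+M@l/10;M=M@R.from_rotvec([0,0,t1/10]).as_matrix()
    return p,M
def show():
    s=state();p,M=pose();a=M[:,2]
    print(s['time'],np.round(s['joint_pos'],4).tolist(),np.round(p,4).tolist(),'\n',np.round(M,3).tolist(),'lean',np.degrees(np.arccos(-a[2])),'az',np.degrees(np.arctan2(a[1],a[0])))
E
python3 -c "
from h import *
plan([([.42,.62,.45],-.6,10),([.82,.29,.45],-.6,11)])"
```

```text
-> [0.42 0.62 0.45]
[-0.4, 0.16, -0.01] -0.6
[-0.41, 0.14, -0.01] -0.6
[-0.42, 0.11, -0.02] -0.6
[-0.42, 0.09, -0.01] -0.6
[-0.43, 0.06, -0.02] -0.6
[-0.43, 0.03, -0.01] -0.6
[-0.43, 0.01, -0.02] -0.6
[-0.43, -0.02, -0.01] -0.6
[-0.43, -0.04, -0.02] -0.6
[-0.43, -0.07, -0.01] -0.6
-> [0.82 0.29 0.45]
[-0.42, -0.21, -0.02] -0.55
[-0.41, -0.24, -0.02] -0.55
[-0.39, -0.26, -0.02] -0.55
[-0.38, -0.28, -0.02] -0.55
[-0.36, -0.3, -0.02] -0.55
[-0.35, -0.32, -0.02] -0.55
[-0.33, -0.34, -0.02] -0.55
[-0.31, -0.35, -0.01] -0.55
[-0.29, -0.37, -0.02] -0.55
[-0.27, -0.39, -0.01] -0.55
[-0.24, -0.4, -0.02] -0.55
```

Request:
apply_moves(targets=[{"translation":[-0.4,0.16,-0.01],"twist":-0.6,"hand":1},{"translation":[-0.41,0.14,-0.01],"twist":-0.6,"hand":1},{"translation":[-0.42,0.11,-0.02],"twist":-0.6,"hand":1},{"translation":[-0.42,0.09,-0.01],"twist":-0.6,"hand":1},{"translation":[-0.43,0.06,-0.02],"twist":-0.6,"hand":1},{"translation":[-0.43,0.03,-0.01],"twist":-0.6,"hand":1},{"translation":[-0.43,0.01,-0.02],"twist":-0.6,"hand":1},{"translation":[-0.43,-0.02,-0.01],"twist":-0.6,"hand":1}])

```text
time: 3.65
tool_pos: [0.3466, 0.6579, 0.4482]
tool_rot: [0.008, 0.164, 0.985, 0.049]
contact_force: [0.6, 0.4, 0.3]
gripper_width: 1.003
grasp_force: 0.0
```

Request:
apply_moves(targets=[{"translation":[-0.43,-0.04,-0.02],"twist":-0.6,"hand":1},{"translation":[-0.43,-0.07,-0.01],"twist":-0.6,"hand":1},{"translation":[-0.42,-0.21,-0.02],"twist":-0.55,"hand":1},{"translation":[-0.41,-0.24,-0.02],"twist":-0.55,"hand":1},{"translation":[-0.39,-0.26,-0.02],"twist":-0.55,"hand":1},{"translation":[-0.38,-0.28,-0.02],"twist":-0.55,"hand":1},{"translation":[-0.36,-0.3,-0.02],"twist":-0.55,"hand":1},{"translation":[-0.35,-0.32,-0.02],"twist":-0.55,"hand":1}])

```text
time: 4.45
tool_pos: [0.645, 0.4406, 0.4522]
tool_rot: [0.02, -0.06, 0.997, 0.045]
contact_force: [0.7, 0.8, 0.1]
gripper_width: 0.999
grasp_force: 0.0
```

Request:
apply_moves(targets=[{"translation":[-0.33,-0.34,-0.02],"twist":-0.55,"hand":1},{"translation":[-0.31,-0.35,-0.01],"twist":-0.55,"hand":1},{"translation":[-0.29,-0.37,-0.02],"twist":-0.55,"hand":1},{"translation":[-0.27,-0.39,-0.01],"twist":-0.55,"hand":1},{"translation":[-0.24,-0.4,-0.02],"twist":-0.55,"hand":1}])

```text
time: 4.95
tool_pos: [0.8271, 0.2911, 0.4512]
tool_rot: [0.026, -0.196, 0.979, 0.041]
contact_force: [1.0, 0.6, 0.3]
gripper_width: 1.001
grasp_force: 0.0
```

```bash
python3 -c "
from h import *
show()"
```

```text
4.95 [0.2299, 0.6367, 0.5718, 0.0847, 1.8778, -1.7077] [0.8271, 0.2911, 0.4512] 
 [[-0.922, -0.386, 0.034], [-0.381, 0.92, 0.091], [-0.067, 0.071, -0.995]] lean 5.570523083425035 az 69.32084703620122
```

Request:
apply_moves(targets=[{"translation":[-0.5,0,0],"twist":0,"hand":1},{"translation":[-0.5,0,0],"twist":0,"hand":1},{"translation":[-0.5,0,0],"twist":0,"hand":1},{"translation":[-0.5,0,0],"twist":0,"hand":1},{"translation":[-0.5,0,0],"twist":0,"hand":1},{"translation":[-0.5,0,0],"twist":0,"hand":1},{"translation":[-0.5,0,0],"twist":0,"hand":1},{"translation":[-0.5,0,0],"twist":0,"hand":1}])

```text
time: 5.75
tool_pos: [0.9543, 0.3573, 0.3884]
tool_rot: [0.107, -0.19, 0.974, 0.055]
contact_force: [-0.3, -0.5, 0.2]
gripper_width: 0.999
grasp_force: 0.0
```

```bash
python3 -c "
from h import *
show()"
```

```text
5.75 [0.2612, 1.0502, 0.0549, 0.0985, 1.8138, -1.6607] [0.9543, 0.3573, 0.3884] 
 [[-0.905, -0.382, 0.187], [-0.359, 0.922, 0.149], [-0.229, 0.068, -0.971]] lean 13.806993524503728 az 38.52841203464644
```

Request:
apply_moves(targets=[{"translation":[-0.15,-0.47,0],"twist":0,"hand":1},{"translation":[-0.15,-0.47,0],"twist":0,"hand":1},{"translation":[-0.15,-0.47,0],"twist":0,"hand":1},{"translation":[-0.15,-0.47,0],"twist":0,"hand":1},{"translation":[-0.48,-0.15,0],"twist":0,"hand":1},{"translation":[-0.48,-0.15,0],"twist":0,"hand":1},{"translation":[-0.48,-0.15,0],"twist":0,"hand":1},{"translation":[-0.48,-0.15,0],"twist":0,"hand":1}])

```text
time: 6.55
tool_pos: [1.0551, 0.179, 0.3643]
tool_rot: [0.19, -0.183, 0.963, 0.056]
contact_force: [-0.3, -0.4, 0.2]
gripper_width: 0.998
grasp_force: 0.0
```

```bash
python3 -c "
from h import *
show()"
```

```text
6.55 [0.061, 1.0884, 0.0549, 0.1566, 1.629, -1.8466] [1.0551, 0.179, 0.3643] 
 [[-0.861, -0.373, 0.346], [-0.331, 0.927, 0.177], [-0.387, 0.038, -0.921]] lean 22.86028025980637 az 27.11730499937283
```

Request:
apply_moves(targets=[{"translation":[-0.47,-0.17,0],"twist":0,"hand":1},{"translation":[-0.47,-0.17,0],"twist":0,"hand":1},{"translation":[-0.47,-0.17,0],"twist":0,"hand":1},{"translation":[-0.47,-0.17,0],"twist":0,"hand":1},{"translation":[-0.47,-0.17,0],"twist":0,"hand":1},{"translation":[-0.47,-0.17,0],"twist":0,"hand":1},{"translation":[-0.47,-0.17,0],"twist":0,"hand":1},{"translation":[-0.47,-0.17,0],"twist":0,"hand":1}])

```text
time: 7.35
tool_pos: [1.1023, 0.1357, 0.4281]
tool_rot: [0.308, -0.17, 0.935, 0.049]
contact_force: [0.4, 0.8, -0.6]
gripper_width: 1.005
grasp_force: 0.0
```

```bash
python3 -c "
from h import *
show()"
```

```text
7.35 [0.0114, 1.0533, 0.055, 0.1931, 1.4265, -1.8865] [1.1023, 0.1357, 0.4281] 
 [[-0.752, -0.348, 0.56], [-0.287, 0.938, 0.196], [-0.593, -0.013, -0.805]] lean 36.38457981095577 az 19.324212634482738
```

Request:
apply_moves(targets=[{"translation":[-0.49,-0.1,0],"twist":0,"hand":1},{"translation":[-0.49,-0.1,0],"twist":0,"hand":1},{"translation":[-0.49,-0.1,0],"twist":0,"hand":1},{"translation":[-0.49,-0.1,0],"twist":0,"hand":1},{"translation":[-0.49,-0.1,0],"twist":0,"hand":1}])

```text
time: 7.85
tool_pos: [1.1084, 0.1402, 0.5009]
tool_rot: [0.375, -0.161, 0.912, 0.044]
contact_force: [-0.6, -0.2, -0.6]
gripper_width: 0.998
grasp_force: 0.0
```

```bash
python3 -c "
from h import *
show()
p,M=pose()
a=M[:,2]; # twist so that tool y horizontal
t=np.arctan2(-M[2,1],-M[2,0]); print('twist to make y level',t)
g=np.array([.5126,.0899,.095]); 
# grasp point 3mm ahead of TCP, bar 8mm further toward tips
tc=g-a*.011
print('tcp at grasp',tc)
plan([([.75,.12,.40],0,8),(tc-a*.12,t,6),(tc-a*.05,0,2)])"
```

```text
7.85 [0.0151, 1.0012, 0.0549, 0.1979, 1.3346, -1.875] [1.1084, 0.1402, 0.5009] 
 [[-0.667, -0.326, 0.67], [-0.26, 0.944, 0.201], [-0.698, -0.04, -0.715]] lean 44.39337064465659 az 16.723906859538303
twist to make y level 0.05706791343017301
tcp at grasp [0.50523011 0.08768557 0.10286009]
-> [0.75 0.12 0.4 ]
[0.39, 0.13, -0.22] 0.0
[0.39, 0.13, -0.21] 0.0
[0.39, 0.13, -0.22] 0.0
[0.4, 0.13, -0.21] 0.0
[0.39, 0.12, -0.22] 0.0
[0.4, 0.13, -0.21] 0.0
[0.39, 0.12, -0.22] 0.0
[0.4, 0.13, -0.21] 0.0
-> [0.42483129 0.0635282  0.18860653]
[0.63, 0.1, -0.13] 0.1
[0.63, 0.1, -0.13] 0.1
[0.63, 0.09, -0.13] 0.1
[0.64, 0.08, -0.13] 0.1
[0.64, 0.08, -0.13] 0.1
[0.63, 0.07, -0.13] 0.1
-> [0.4717306  0.07762    0.13858777]
[0.0, 0.0, 0.35] 0.0
[0.0, 0.0, 0.35] 0.0
```

```bash
cat >> h.py <<'E'
from scipy.optimize import least_squares
D=[([1.139,.0528,1.6131,0,1.476,-.119],[.1923,.5946,.2531],[0,.1557,.9878,0]),
([1.18,1.031,.057,.008,1.963,-.075],[.301,.9293,.3987],[.007,.156,.987,.045]),
([1.17,.585,.743,.008,1.738,-.086],[.269,.8309,.3908],[.005,.156,.987,.038]),
([1.4484,.3903,.9186,-.0181,1.7339,.6912],[.0288,.804,.4416],[-.0054,.397,.9165,.0499]),
([.2299,.6367,.5718,.0847,1.8778,-1.7077],[.8271,.2911,.4512],[.026,-.196,.979,.041]),
([.2612,1.0502,.0549,.0985,1.8138,-1.6607],[.9543,.3573,.3884],[.107,-.19,.974,.055]),
([.061,1.0884,.0549,.1566,1.629,-1.8466],[1.0551,.179,.3643],[.19,-.183,.963,.056]),
([.0114,1.0533,.055,.1931,1.4265,-1.8865],[1.1023,.1357,.4281],[.308,-.17,.935,.049]),
([.0151,1.0012,.0549,.1979,1.3346,-1.875],[1.1084,.1402,.5009],[.375,-.161,.912,.044])]
def fk(q,k):
    h,a1,d,L1,e,L2,Lt,d4,o6=k
    r=lambda ax,x:R.from_euler(ax,x).as_matrix()
    B=r('z',q[0]);A=B@r('y',q[1]);C=A@r('y',q[2]);W=C@r('z',q[3])@r('y',q[4])@r('z',q[5]+o6)
    return np.array([0,0,h])+B@[a1,d,0]+A@[0,0,L1]+C@[e,d4,L2]+W@[0,0,Lt],W
def fit():
    best=None
    for o in (0,np.pi/2,np.pi,-np.pi/2):
        f=lambda k:np.concatenate([np.r_[fk(q,k)[0]-p,.3*(fk(q,k)[1]-R.from_quat(np.array(w)[[1,2,3,0]]).as_matrix()).ravel()] for q,p,w in D])
        s=least_squares(f,[.3,0,.07,.4,0,.4,.2,0,o])
        if best is None or s.cost<best.cost:best=s
    return best
LO=np.array([-3.01,-1.01,.06,-1.02,.09,-3.14]);HI=np.array([3.01,2.22,2.58,4.17,2.62,3.14])
def ik(p,M,k,q0):
    f=lambda q:np.r_[fk(q,k)[0]-p,.3*(fk(q,k)[1]-M).ravel()]
    s=least_squares(f,np.clip(q0,LO+.01,HI-.01),bounds=(LO,HI));return s.x,np.sqrt(2*s.cost)
E
python3 - <<'E'
from h import *
b=fit();k=b.x;print('rms',np.sqrt(2*b.cost/len(D)),np.round(k,4).tolist())
np.save('k.npy',k)
p,M=pose();a=M[:,2];q=state()['joint_pos']
print(np.round(fk(q,k)[0]-p,4))
tc=np.array([.505,.088,.103])
q1=q
for P in ([.75,.12,.4],tc-a*.12,tc,tc+[0,0,.15]):
    q1,e=ik(np.array(P),M,k,q1);print(np.round(q1,2),round(e,4))
Rz=lambda t:M@R.from_euler('z',t).as_matrix()
for t in (0,.5,1.13,1.3):
  for zz in (.2,.25,.3):
    q2,e=ik(np.array([.54,-.21,zz]),Rz(t),k,q1);print(t,zz,np.round(q2,2),round(e,4))
E
```

```text
rms 0.000444124909755058 [0.2375, -0.0001, 0.7493, 0.4267, 0.0953, 0.61, 0.2575, -0.6751, 1.5708]
[ 0.     -0.     -0.0001]
[-0.01 -0.08  1.63  0.28  0.87 -2.03] 0.0
[-0.24 -1.01  2.57  0.46  0.94 -2.32] 0.007
[-0.12 -0.48  2.46  0.6   0.51 -2.47] 0.0
[-0.12 -0.71  2.33  0.38  0.83 -2.19] 0.0
0 0.2 [-0.78 -0.27  2.13  0.81  1.02 -3.05] 0.0
0 0.25 [-0.78 -0.32  2.08  0.77  1.09 -2.97] 0.0
0 0.3 [-0.78 -0.37  2.03  0.74  1.16 -2.9 ] 0.0
0.5 0.2 [-0.78 -0.27  2.13  0.81  1.02 -2.55] 0.0
0.5 0.25 [-0.78 -0.32  2.08  0.77  1.09 -2.47] 0.0
0.5 0.3 [-0.78 -0.37  2.03  0.74  1.16 -2.4 ] 0.0
1.13 0.2 [-0.78 -0.27  2.13  0.81  1.02 -1.92] 0.0
1.13 0.25 [-0.78 -0.32  2.08  0.77  1.09 -1.84] 0.0
1.13 0.3 [-0.78 -0.37  2.03  0.74  1.16 -1.77] 0.0
1.3 0.2 [-0.78 -0.27  2.13  0.81  1.02 -1.75] 0.0
1.3 0.25 [-0.78 -0.32  2.08  0.77  1.09 -1.67] 0.0
1.3 0.3 [-0.78 -0.37  2.03  0.74  1.16 -1.6 ] 0.0
```

```bash
python3 -c "
from h import *
plan([([.75,.12,.42],0,8),([.505,.088,.25],.06,6)])"
```

```text
-> [0.75 0.12 0.42]
[0.38, 0.13, -0.23] 0.0
[0.38, 0.13, -0.23] 0.0
[0.37, 0.13, -0.23] 0.0
[0.38, 0.12, -0.23] 0.0
[0.37, 0.13, -0.24] 0.0
[0.38, 0.12, -0.23] 0.0
[0.37, 0.13, -0.24] 0.0
[0.38, 0.12, -0.23] 0.0
-> [0.505 0.088 0.25 ]
[0.48, 0.09, -0.08] 0.1
[0.49, 0.09, -0.08] 0.1
[0.48, 0.09, -0.08] 0.1
[0.49, 0.08, -0.08] 0.1
[0.49, 0.07, -0.09] 0.1
[0.48, 0.07, -0.08] 0.1
```

Request:
apply_moves(targets=[{"translation":[0.38,0.12,-0.2],"twist":0,"hand":0.8},{"translation":[0.38,0.12,-0.2],"twist":0,"hand":0.8},{"translation":[0.38,0.12,-0.2],"twist":0,"hand":0.8},{"translation":[0.38,0.12,-0.2],"twist":0,"hand":0.8},{"translation":[0.38,0.12,-0.2],"twist":0,"hand":0.8},{"translation":[0.38,0.12,-0.2],"twist":0,"hand":0.8},{"translation":[0.38,0.12,-0.2],"twist":0,"hand":0.8},{"translation":[0.38,0.12,-0.2],"twist":0,"hand":0.8}])

```text
time: 8.65
tool_pos: [0.8074, 0.1213, 0.4168]
tool_rot: [0.377, -0.161, 0.911, 0.044]
contact_force: [-0.1, -0.8, 0.4]
gripper_width: 0.798
grasp_force: 0.0
```

```bash
python3 -c "
from h import *
show()
plan([([.505,.088,.23],.06,8)])"
```

```text
8.65 [-0.0078, 0.0462, 1.4724, 0.2709, 0.886, -2.0195] [0.8074, 0.1213, 0.4168] 
 [[-0.664, -0.327, 0.672], [-0.26, 0.944, 0.202], [-0.701, -0.041, -0.712]] lean 44.58087811241956 az 16.73015404168355
-> [0.505 0.088 0.23 ]
[0.43, 0.09, -0.1] 0.08
[0.43, 0.09, -0.1] 0.08
[0.43, 0.09, -0.09] 0.08
[0.43, 0.08, -0.1] 0.08
[0.42, 0.08, -0.09] 0.08
[0.43, 0.08, -0.1] 0.08
[0.43, 0.07, -0.09] 0.08
[0.42, 0.08, -0.1] 0.08
```

Request:
apply_moves(targets=[{"translation":[0.43,0.09,-0.1],"twist":0.08,"hand":0.8},{"translation":[0.43,0.09,-0.1],"twist":0.08,"hand":0.8},{"translation":[0.43,0.09,-0.09],"twist":0.08,"hand":0.8},{"translation":[0.43,0.08,-0.1],"twist":0.08,"hand":0.8},{"translation":[0.42,0.08,-0.09],"twist":0.08,"hand":0.8},{"translation":[0.43,0.08,-0.1],"twist":0.08,"hand":0.8},{"translation":[0.43,0.07,-0.09],"twist":0.08,"hand":0.8},{"translation":[0.42,0.08,-0.1],"twist":0.08,"hand":0.8}])

```text
time: 9.45
tool_pos: [0.505, 0.0882, 0.2311]
tool_rot: [0.375, -0.132, 0.916, 0.056]
contact_force: [-0.5, 0.4, 0.8]
gripper_width: 0.798
grasp_force: 0.0
```

```bash
python3 -c "
from h import *
show()
cw=get_calibration('wrist');im=grab_frame('wrist')
im=im.copy()
b=[(.5768,.0938,.106),(.4484,.0859,.106)]
u=proj('wrist',np.array(b),cw);print(u)
for q in u: cv2.circle(im,tuple(int(v) for v in q),3,(255,0,0),-1)
save(im,'w1')
p,M=pose();a=M[:,2];g=np.array([.5126,.0899,.095]);tc=g-a*.011
plan([(tc+[0,0,.06],0,2),(tc,0,3)])"
```

```text
9.45 [-0.115, -0.6946, 2.3568, 0.4026, 0.7862, -2.1554] [0.505, 0.0882, 0.2311] 
 [[-0.684, -0.284, 0.672], [-0.2, 0.959, 0.202], [-0.701, 0.004, -0.713]] lean 44.534781370347574 az 16.699931338395167
[[235.50320002 134.37787265]
 [285.26024678 -42.46595591]]
-> [0.50532608 0.08766483 0.16294318]
[0.17, -0.02, 0.23] 0.0
[0.17, -0.02, 0.23] 0.0
-> [0.50532608 0.08766483 0.10294318]
[0.14, 0.0, 0.14] 0.0
[0.14, 0.0, 0.15] 0.0
[0.14, -0.01, 0.14] 0.0
```

View pics/w1.png

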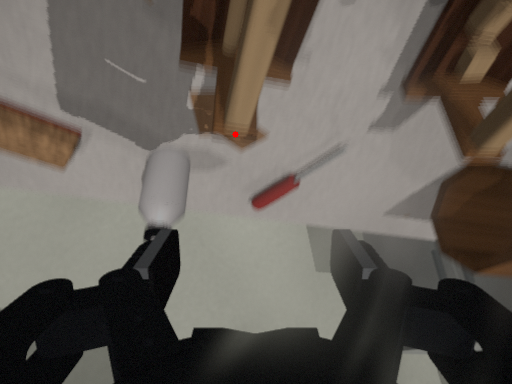

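The wrist view shows the far end of the bar at about (237,134). My projected mark is at (235,134), so the bar estimate is good. Descending with the fingers either side, then closing.

Request:
apply_moves(targets=[{"translation":[0.17,-0.02,0.23],"twist":0,"hand":0.8},{"translation":[0.17,-0.02,0.23],"twist":0,"hand":0.8},{"translation":[0.14,0,0.14],"twist":0,"hand":0.8},{"translation":[0.14,0,0.15],"twist":0,"hand":0.8},{"translation":[0.14,-0.01,0.14],"twist":0,"hand":0.8},{"translation":[0,0,0],"twist":0,"hand":0.8}])

```text
time: 10.1
tool_pos: [0.5134, 0.0864, 0.111]
tool_rot: [0.372, -0.132, 0.917, 0.057]
contact_force: [-0.2, 0.8, -0.4]
gripper_width: 0.798
grasp_force: 0.0
```

```bash
python3 -c "
from h import *
show();im=grab_frame('scene');save(cv2.resize(im[100:300,180:420],None,fx=2.5,fy=2.5),'s2')"
```

```text
10.1 [-0.1174, -0.4622, 2.4298, 0.5916, 0.5235, -2.3923] [0.5134, 0.0864, 0.111] 
 [[-0.689, -0.284, 0.667], [-0.199, 0.959, 0.202], [-0.697, 0.006, -0.717]] lean 44.15707246947863 az 16.863431354743177
```

View pics/s2.png

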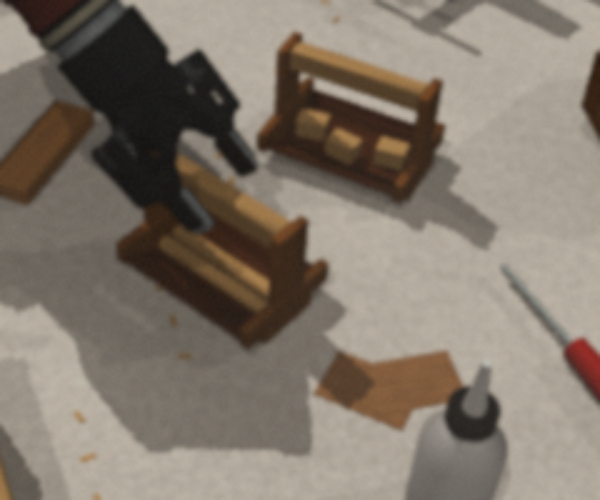

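The open fingers straddle the bar in the middle, with the decoy clear. I'll go a few mm lower, then close.

Request:
apply_moves(targets=[{"translation":[0.11,0.03,0],"twist":0,"hand":0.8},{"translation":[0,0,0],"twist":0,"hand":0.5},{"translation":[0,0,0],"twist":0,"hand":0.2},{"translation":[0,0,0],"twist":0,"hand":0},{"translation":[0,0,0],"twist":0,"hand":0},{"translation":[0,0,0],"twist":0,"hand":0},{"translation":[0,0,0],"twist":0,"hand":0},{"translation":[0,0,0],"twist":0,"hand":0}])

```text
time: 10.95
tool_pos: [0.5057, 0.087, 0.105]
tool_rot: [0.373, -0.132, 0.917, 0.057]
contact_force: [-4.6, -0.6, 5.9]
gripper_width: 0.226
grasp_force: 59.9
```

```bash
python3 -c "
from h import *
show();s=state();print(s['gripper_width'],s['grasp_force'],s['contact_force'])"
```

```text
10.95 [-0.1184, -0.4791, 2.4527, 0.6018, 0.5164, -2.4043] [0.5057, 0.087, 0.105] 
 [[-0.687, -0.284, 0.669], [-0.199, 0.959, 0.202], [-0.699, 0.005, -0.715]] lean 44.32778444549813 az 16.795062381849704
0.2256560030932392 59.906153082847595 [-4.59387962 -0.55407535  5.91834394]
```

Request:
apply_moves(targets=[{"translation":[-0.1,0,-0.1],"twist":0,"hand":0},{"translation":[-0.2,0,-0.2],"twist":0,"hand":0},{"translation":[-0.25,0,-0.25],"twist":0,"hand":0},{"translation":[-0.25,0,-0.25],"twist":0,"hand":0},{"translation":[-0.25,0,-0.25],"twist":0,"hand":0},{"translation":[-0.2,0,-0.2],"twist":0,"hand":0},{"translation":[0,0,0],"twist":0,"hand":0}])

```text
time: 11.65
tool_pos: [0.5089, 0.0866, 0.2856]
tool_rot: [0.375, -0.132, 0.916, 0.056]
contact_force: [0.4, 0.6, -2.2]
gripper_width: 0.224
grasp_force: 59.0
```

```bash
python3 -c "
from h import *
show();s=state();print(s['gripper_width'],s['grasp_force'],s['contact_force'])
im=grab_frame('scene');im2=grab_frame('top')
save(np.hstack([cv2.resize(im[60:300,150:350],None,fx=1.9,fy=1.9),cv2.resize(im2[100:340,130:330],None,fx=1.9,fy=1.9)]),'s3')"
```

```text
11.65 [-0.1184, -0.7217, 2.2818, 0.3706, 0.8806, -2.1088] [0.5089, 0.0866, 0.2856] 
 [[-0.683, -0.284, 0.673], [-0.2, 0.959, 0.201], [-0.702, 0.003, -0.712]] lean 44.61002891219251 az 16.6472703879978
0.22449878008745558 58.994144797325134 [ 0.40597619  0.59934289 -2.20161653]
```

View pics/s3.png

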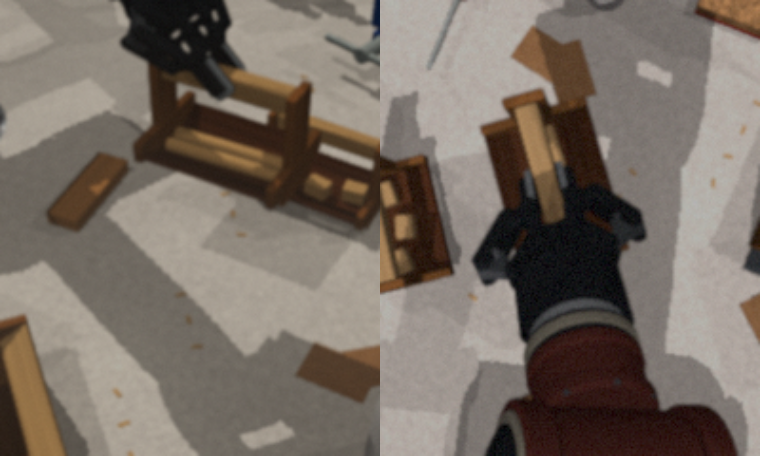

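Lifted level, with both dowels aboard and the bar now at about 16.7°. Next I'll work out the pour geometry.

```bash
cat >> h.py <<'E'
def carrier_in_tool():
    M=np.array([[-0.683,-0.284,0.673],[-0.2,0.959,0.201],[-0.702,0.003,-0.712]])
    az=np.radians(16.65);C=np.array([[np.cos(az),-np.sin(az),0],[np.sin(az),np.cos(az),0],[0,0,1]])
    return M.T@C
E
python3 - <<'E'
from h import *
p,M=pose();a=M[:,2];K=carrier_in_tool();k=np.load('k.npy');q=state()['joint_pos']
sl=np.array([.5388,-.2142]);az0=np.radians(-20.5);sd=np.array([np.cos(az0),np.sin(az0)]);sn=np.array([-sd[1],sd[0]])
for th in (0,.4,.6,.8,.9,1.0,1.1,1.2):
    Mt=M@R.from_euler('z',th).as_matrix();C=Mt@K
    b=C[:,0]
    side=1 if C[2,1]<0 else -1
    E=[C@np.array([x,side*50,-72])/1000 for x in (-75,75)]
    pts=np.array([C@np.array(v)/1000 for v in [(x,y,z) for x in(-75,75) for y,z in((-50,-72),(50,-72),(-24,-95),(24,-95))]])
    w=C@[0,side*np.cos(np.radians(28)),np.sin(np.radians(28))]
    mid=(E[0]+E[1])/2
    zz=.118-pts[:,2].min()
    # handle centre so that spill mid sits at slot centre + off*outward
    outw=np.sign((C[:2,1]*side)@sn)
    h=np.r_[sl-outw*.012*sn-mid[:2],zz]
    tcp=h-.014*a
    qq,e=ik(tcp,Mt,k,[-.78,-.3,2.1,.8,1.05,-2.5+th])
    print(th,'az',round(np.degrees(np.arctan2(b[1],b[0])),1),'pitch',round(np.degrees(np.arcsin(b[2])),1),'yslope',round(np.degrees(np.arcsin(abs(C[2,1]))),1),'w',round(w[2],2),'side',side,outw,'E',np.round(E,3).tolist(),'tcp',np.round(tcp,3),'q',np.round(qq,2),round(e,4))
E
```

```text
0 az 16.7 pitch -0.6 yslope 0.2 w 0.47 side -1 -1.0 E [[-0.058, -0.069, -0.071], [0.085, -0.026, -0.073]] tcp [ 0.52  -0.158  0.224] q [-0.73 -0.43  2.2   0.75  1.05 -2.87] 0.0
0.4 az 0.6 pitch -2.9 yslope 15.9 w 0.21 side -1 -1.0 E [[-0.079, -0.029, -0.079], [0.071, -0.028, -0.087]] tcp [ 0.538 -0.177  0.23 ] q [-0.73 -0.36  2.14  0.76  1.04 -2.48] 0.0
0.6 az -7.1 pitch -5.6 yslope 23.3 w 0.08 side -1 -1.0 E [[-0.085, -0.007, -0.078], [0.064, -0.025, -0.093]] tcp [ 0.544 -0.19   0.232] q [-0.74 -0.33  2.11  0.76  1.05 -2.29] 0.0
0.8 az -14.4 pitch -9.3 yslope 30.1 w -0.04 side -1 -1.0 E [[-0.087, 0.016, -0.074], [0.056, -0.021, -0.098]] tcp [ 0.549 -0.203  0.233] q [-0.76 -0.3   2.09  0.77  1.05 -2.11] 0.0
0.9 az -17.9 pitch -11.5 yslope 33.2 w -0.1 side -1 -1.0 E [[-0.087, 0.027, -0.071], [0.053, -0.019, -0.101]] tcp [ 0.551 -0.21   0.233] q [-0.77 -0.28  2.08  0.77  1.06 -2.02] 0.0
1.0 az -21.3 pitch -13.9 yslope 36.0 w -0.16 side -1 -1.0 E [[-0.086, 0.038, -0.067], [0.05, -0.015, -0.103]] tcp [ 0.552 -0.217  0.234] q [-0.77 -0.27  2.07  0.77  1.06 -1.92] 0.0
1.1 az -24.6 pitch -16.4 yslope 38.4 w -0.21 side -1 -1.0 E [[-0.084, 0.048, -0.062], [0.047, -0.012, -0.105]] tcp [ 0.553 -0.224  0.234] q [-0.78 -0.25  2.05  0.78  1.07 -1.83] 0.0
1.2 az -27.8 pitch -19.2 yslope 40.5 w -0.25 side -1 -1.0 E [[-0.082, 0.058, -0.057], [0.044, -0.008, -0.107]] tcp [ 0.553 -0.231  0.235] q [-0.79 -0.24  2.04  0.78  1.07 -1.74] 0.0
```

```bash
python3 -c "
from h import *
p,M=plan([([.53,-.10,.30],.25,8),([.545,-.195,.275],.25,8)])"
```

```text
-> [ 0.53 -0.1   0.3 ]
[0.01, -0.23, -0.05] 0.31
[0.0, -0.23, -0.05] 0.31
[-0.01, -0.23, -0.05] 0.31
[-0.01, -0.23, -0.05] 0.31
[-0.02, -0.23, -0.04] 0.31
[-0.03, -0.23, -0.05] 0.31
[-0.04, -0.23, -0.04] 0.31
[-0.04, -0.24, -0.05] 0.31
-> [ 0.545 -0.195  0.275]
[0.0, -0.12, 0.01] 0.31
[0.0, -0.12, 0.01] 0.31
[-0.01, -0.12, 0.01] 0.31
[-0.01, -0.13, 0.01] 0.31
[-0.01, -0.12, 0.01] 0.31
[-0.02, -0.12, 0.01] 0.31
[-0.02, -0.13, 0.01] 0.31
[-0.02, -0.12, 0.02] 0.31
```

Request:
apply_moves(targets=[{"translation":[0,-0.12,-0.03],"twist":0.31,"hand":0},{"translation":[0,-0.23,-0.05],"twist":0.31,"hand":0},{"translation":[-0.01,-0.23,-0.05],"twist":0.31,"hand":0},{"translation":[-0.01,-0.23,-0.05],"twist":0.31,"hand":0},{"translation":[-0.02,-0.23,-0.04],"twist":0.31,"hand":0},{"translation":[-0.03,-0.23,-0.05],"twist":0.31,"hand":0},{"translation":[-0.04,-0.23,-0.04],"twist":0.31,"hand":0},{"translation":[-0.04,-0.23,-0.05],"twist":0.31,"hand":0}])

```text
time: 12.55
tool_pos: [0.5282, -0.0888, 0.2966]
tool_rot: [0.359, -0.016, 0.927, 0.104]
contact_force: [0.1, -0.1, -2.6]
gripper_width: 0.217
grasp_force: 59.1
```

Request:
apply_moves(targets=[{"translation":[0,-0.18,0.01],"twist":0.31,"hand":0},{"translation":[0,-0.14,0.01],"twist":0.31,"hand":0},{"translation":[-0.01,-0.13,0.01],"twist":0.31,"hand":0},{"translation":[-0.01,-0.12,0.01],"twist":0.31,"hand":0},{"translation":[-0.01,-0.1,0.01],"twist":0.31,"hand":0},{"translation":[-0.02,-0.1,0.01],"twist":0.31,"hand":0},{"translation":[-0.02,-0.1,0.01],"twist":0.31,"hand":0},{"translation":[0,0,0],"twist":0,"hand":0}])

```text
time: 13.35
tool_pos: [0.5434, -0.1735, 0.2807]
tool_rot: [0.349, 0.084, 0.923, 0.141]
contact_force: [-0.5, 0.3, -2.4]
gripper_width: 0.225
grasp_force: 59.3
```

```bash
python3 -c "
from h import *
show();s=state();print(s['gripper_width'],s['grasp_force'],s['contact_force'])
p,M=pose();C=M@carrier_in_tool();print('az',np.degrees(np.arctan2(C[1,0],C[0,0])),'yslope',np.degrees(np.arcsin(C[2,1])))
plan([([.551,-.215,.245],.4,4),([.553,-.227,.235],.35,5)])
im=grab_frame('scene');im2=grab_frame('top')
save(np.hstack([cv2.resize(im[100:384,60:300],None,fx=1.6,fy=1.6),cv2.resize(im2[80:320,240:440],None,fx=1.9,fy=1.9)[:454]]),'s4')"
```

```text
13.35 [-0.7167, -0.4015, 2.0875, 0.7222, 1.1033, -2.3253] [0.5434, -0.1735, 0.2807] 
 [[-0.743, 0.057, 0.667], [0.253, 0.946, 0.201], [-0.62, 0.319, -0.717]] lean 44.178894431798696 az 16.801531198776914
0.22510585306791905 59.25262212753296 [-0.45612558  0.31785463 -2.37213331]
az -2.084300429361921 yslope 18.443941836970712
-> [ 0.551 -0.215  0.245]
[0.01, -0.13, 0.06] 1.0
[0.0, -0.13, 0.05] 1.0
[-0.01, -0.12, 0.06] 1.0
[-0.01, -0.12, 0.05] 1.0
-> [ 0.553 -0.227  0.235]
[-0.01, -0.03, 0.01] 0.7
[-0.01, -0.03, 0.01] 0.7
[-0.01, -0.03, 0.01] 0.7
[-0.02, -0.02, 0.02] 0.7
[-0.01, -0.02, 0.01] 0.7
```

View pics/s4.png

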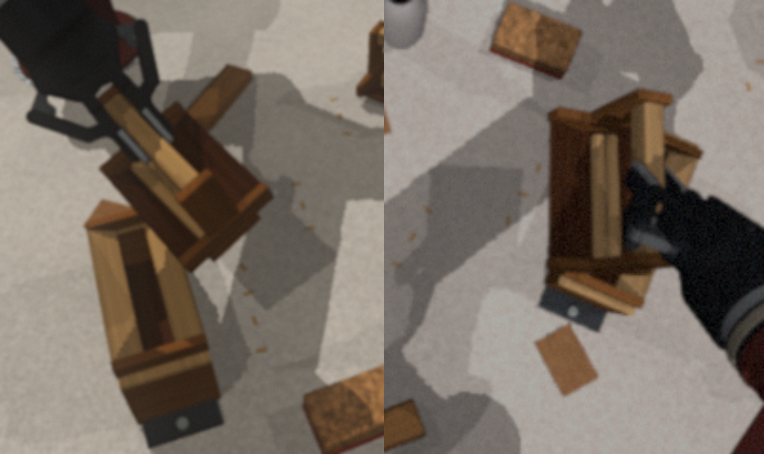

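Over the magazine with the dowels aboard. Now lower, finish turning, and tip.

```bash
python3 -c "
from h import *
plan([([.548,-.200,.240],.2,4),([.553,-.229,.235],.54,6)])"
```

```text
-> [ 0.548 -0.2    0.24 ]
[0.04, -0.1, 0.07] 0.5
[0.03, -0.1, 0.07] 0.5
[0.03, -0.1, 0.06] 0.5
[0.02, -0.1, 0.07] 0.5
-> [ 0.553 -0.229  0.235]
[-0.02, -0.04, 0.0] 0.9
[-0.03, -0.04, 0.0] 0.9
[-0.03, -0.04, 0.0] 0.9
[-0.03, -0.04, 0.0] 0.9
[-0.04, -0.03, 0.01] 0.9
[-0.04, -0.03, 0.0] 0.9
```

Request:
apply_moves(targets=[{"translation":[0.04,-0.1,0.07],"twist":0.5,"hand":0},{"translation":[0.03,-0.1,0.07],"twist":0.5,"hand":0},{"translation":[0.03,-0.1,0.06],"twist":0.5,"hand":0},{"translation":[0.02,-0.1,0.07],"twist":0.5,"hand":0},{"translation":[-0.02,-0.04,0],"twist":0.9,"hand":0},{"translation":[-0.03,-0.04,0],"twist":0.9,"hand":0},{"translation":[-0.03,-0.04,0],"twist":0.9,"hand":0},{"translation":[-0.03,-0.04,0],"twist":0.9,"hand":0}])

```text
time: 14.25
tool_pos: [0.5507, -0.2199, 0.2361]
tool_rot: [0.295, 0.338, 0.863, 0.233]
contact_force: [-0.2, 0.4, -3.4]
gripper_width: 0.223
grasp_force: 59.2
```

Request:
apply_moves(targets=[{"translation":[-0.04,-0.03,0.01],"twist":0.9,"hand":0},{"translation":[-0.04,-0.03,0],"twist":0.9,"hand":0},{"translation":[0,0,0],"twist":0,"hand":0},{"translation":[0,0,0],"twist":0,"hand":0},{"translation":[0,0,0],"twist":0,"hand":0}])

```text
time: 14.75
tool_pos: [0.5532, -0.2288, 0.235]
tool_rot: [0.274, 0.411, 0.83, 0.257]
contact_force: [0.1, -0.6, -2.5]
gripper_width: 0.218
grasp_force: 59.3
```

```bash
python3 -c "
from h import *
show();s=state();print(s['gripper_width'],s['contact_force'])
p,M=pose();C=M@carrier_in_tool();print('az',np.degrees(np.arctan2(C[1,0],C[0,0])),'yslope',np.degrees(np.arcsin(C[2,1])))
im=grab_frame('scene');im2=grab_frame('top')
save(np.hstack([cv2.resize(im[100:384,60:300],None,fx=1.6,fy=1.6),cv2.resize(im2[80:320,240:440],None,fx=1.9,fy=1.9)[:454]]),'s5')
for c in ('scene','top'): print([(np.round(r['point'],3).tolist(),round(r['score'],2)) for r in recognise(c,'dowel_a')])"
```

```text
14.75 [-0.792, -0.2474, 2.0474, 0.7793, 1.0713, -1.737] [0.5532, -0.2288, 0.235] 
 [[-0.512, 0.541, 0.667], [0.824, 0.53, 0.202], [-0.244, 0.653, -0.717]] lean 44.19547826977751 az 16.86688577787258
0.21772264747552264 [ 0.10007456 -0.55578588 -2.50316047]
az -27.95527160613972 yslope 40.72025282231106
[([0.566, -0.219, 0.018], 0.6), ([0.532, -0.228, 0.024], 0.58)]
[([0.55, -0.242, 0.022], 0.51)]
```

View pics/s5.png

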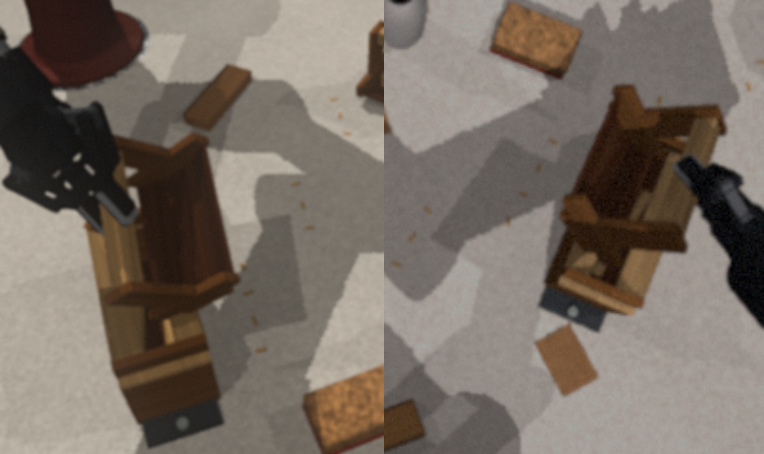

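Both dowels now read z≈0.02 inside the magazine and the carrier looks empty. Lifting, untwisting and carrying it back to its old free spot.

```bash
python3 -c "
from h import *
p,M=pose();t=np.arctan2(-M[2,1],-M[2,0]);print(t)
plan([([.548,-.20,.30],-.2,4),([.515,-.02,.30],-.45,7),([.507,.087,.23],t+.65,7)])"
```

```text
-1.2131431895583564
-> [ 0.548 -0.2    0.3  ]
[0.03, 0.14, -0.11] -0.5
[0.02, 0.14, -0.11] -0.5
[0.01, 0.13, -0.11] -0.5
[0.0, 0.14, -0.11] -0.5
-> [ 0.515 -0.02   0.3  ]
[0.21, 0.16, 0.02] -0.64
[0.2, 0.17, 0.02] -0.64
[0.19, 0.18, 0.02] -0.64
[0.18, 0.19, 0.02] -0.64
[0.16, 0.2, 0.02] -0.64
[0.15, 0.21, 0.02] -0.64
[0.14, 0.23, 0.02] -0.64
-> [0.507 0.087 0.23 ]
[0.12, 0.1, 0.1] -0.8
[0.11, 0.11, 0.09] -0.8
[0.1, 0.12, 0.1] -0.8
[0.09, 0.13, 0.09] -0.8
[0.08, 0.13, 0.1] -0.8
[0.07, 0.14, 0.09] -0.8
[0.06, 0.14, 0.1] -0.8
```

Request:
apply_moves(targets=[{"translation":[0.03,0.14,-0.11],"twist":-0.5,"hand":0},{"translation":[0.02,0.14,-0.11],"twist":-0.5,"hand":0},{"translation":[0.01,0.13,-0.11],"twist":-0.5,"hand":0},{"translation":[0,0.14,-0.11],"twist":-0.5,"hand":0},{"translation":[0.21,0.16,0.02],"twist":-0.64,"hand":0},{"translation":[0.2,0.17,0.02],"twist":-0.64,"hand":0},{"translation":[0.19,0.18,0.02],"twist":-0.64,"hand":0},{"translation":[0.18,0.19,0.02],"twist":-0.64,"hand":0}])

```text
time: 15.75
tool_pos: [0.5286, -0.0958, 0.3015]
tool_rot: [0.326, 0.211, 0.902, 0.188]
contact_force: [-0.5, 0.9, -2.1]
gripper_width: 0.225
grasp_force: 59.3
```

Request:
apply_moves(targets=[{"translation":[0.16,0.2,0.02],"twist":-0.64,"hand":0},{"translation":[0.15,0.21,0.02],"twist":-0.64,"hand":0},{"translation":[0.14,0.23,0.02],"twist":-0.64,"hand":0},{"translation":[0.12,0.1,0.1],"twist":-0.8,"hand":0},{"translation":[0.11,0.11,0.09],"twist":-0.8,"hand":0},{"translation":[0.1,0.12,0.1],"twist":-0.8,"hand":0},{"translation":[0.09,0.13,0.09],"twist":-0.8,"hand":0},{"translation":[0.08,0.13,0.1],"twist":-0.8,"hand":0}])

```text
time: 16.55
tool_pos: [0.5092, 0.0576, 0.2509]
tool_rot: [0.367, -0.062, 0.924, 0.085]
contact_force: [0.6, -0.7, -2.9]
gripper_width: 0.222
grasp_force: 59.3
```

```bash
python3 -c "
from h import *
show()
p,M=pose();t=np.arctan2(-M[2,1],-M[2,0]);print(t)
plan([([.507,.087,.20],t,3),([.507,.087,.118],0,4)])"
```

```text
16.55 [-0.206, -0.7007, 2.3259, 0.4575, 0.8623, -2.0932] [0.5092, 0.0576, 0.2509] 
 [[-0.723, -0.177, 0.668], [-0.052, 0.978, 0.203], [-0.689, 0.112, -0.716]] lean 44.302652620716245 az 16.89781746579497
-0.16113051921336277
-> [0.507 0.087 0.2  ]
[0.12, 0.08, 0.14] -0.54
[0.11, 0.08, 0.13] -0.54
[0.11, 0.09, 0.14] -0.54
-> [0.507 0.087 0.118]
[0.14, 0.0, 0.15] 0.0
[0.14, 0.0, 0.15] 0.0
[0.15, 0.0, 0.14] 0.0
[0.14, 0.0, 0.15] 0.0
```

Request:
apply_moves(targets=[{"translation":[0.12,0.08,0.14],"twist":-0.54,"hand":0},{"translation":[0.11,0.08,0.13],"twist":-0.54,"hand":0},{"translation":[0.11,0.09,0.14],"twist":-0.54,"hand":0},{"translation":[0.14,0,0.15],"twist":0,"hand":0},{"translation":[0.14,0,0.15],"twist":0,"hand":0},{"translation":[0.14,0,0.14],"twist":0,"hand":0},{"translation":[0.1,0,0.1],"twist":0,"hand":0},{"translation":[0,0,0],"twist":0,"hand":0}])

```text
time: 17.35
tool_pos: [0.5059, 0.0867, 0.1216]
tool_rot: [0.37, -0.134, 0.917, 0.057]
contact_force: [-0.4, 0.3, -3.2]
gripper_width: 0.221
grasp_force: 59.3
```

```bash
python3 -c "
from h import *
show();print(state()['contact_force'])
p,M=pose();t=np.arctan2(-M[2,1],-M[2,0]);print(t)
im=grab_frame('scene');save(cv2.resize(im[60:384,40:360],None,fx=1.8,fy=1.8),'s6')
for c in ('scene',): print([(np.round(r['point'],3).tolist(),round(r['score'],2)) for r in recognise(c,'dowel_a')])
plan([([*p[:2],.106],t,3)])"
```

```text
17.35 [-0.1203, -0.5146, 2.4413, 0.5563, 0.5632, -2.3575] [0.5059, 0.0867, 0.1216] 
 [[-0.69, -0.289, 0.664], [-0.205, 0.957, 0.204], [-0.694, 0.005, -0.72]] lean 43.97411553137178 az 17.06184550330214
[-0.37897296  0.30781541 -3.20239162]
-0.006795338081395949
[([0.526, -0.215, 0.024], 0.67), ([0.539, -0.211, 0.018], 0.53)]
-> [0.50590915 0.08669246 0.106     ]
[0.05, 0.0, 0.04] -0.02
[0.05, 0.0, 0.04] -0.02
[0.04, 0.01, 0.04] -0.02
```

View pics/s6.png

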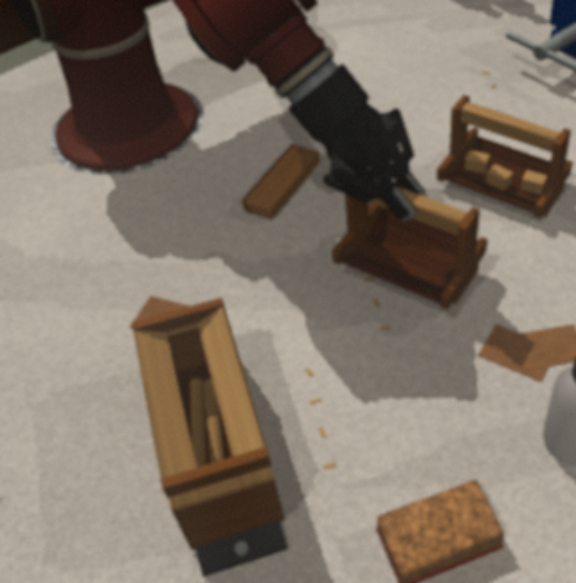

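Both dowels lie in the magazine (pixels about (200,415) and (215,435)), and the carrier is empty and level just above the bench. Lowering the last 15 mm.

Request:
apply_moves(targets=[{"translation":[0.05,0,0.04],"twist":0,"hand":0},{"translation":[0.04,0,0.04],"twist":0,"hand":0},{"translation":[0.02,0,0.02],"twist":0,"hand":0},{"translation":[0,0,0],"twist":0,"hand":0}])

```text
time: 17.85
tool_pos: [0.5062, 0.0858, 0.1083]
tool_rot: [0.372, -0.134, 0.917, 0.056]
contact_force: [1.0, -0.3, -2.4]
gripper_width: 0.225
grasp_force: 59.4
```

Request:
apply_moves(targets=[{"translation":[0.01,0,0.01],"twist":0,"hand":0},{"translation":[0.01,0,0.01],"twist":0,"hand":0},{"translation":[0,0,0],"twist":0,"hand":0}])

```text
time: 18.15
tool_pos: [0.5065, 0.0858, 0.1061]
tool_rot: [0.372, -0.134, 0.917, 0.056]
contact_force: [0.3, -1.1, -3.2]
gripper_width: 0.223
grasp_force: 59.4
```

Request:
apply_moves(targets=[{"translation":[0.01,0,0.01],"twist":0,"hand":0},{"translation":[0.01,0,0.01],"twist":0,"hand":0},{"translation":[0,0,0],"twist":0,"hand":0}])

```text
time: 18.45
tool_pos: [0.5076, 0.0857, 0.105]
tool_rot: [0.374, -0.134, 0.916, 0.056]
contact_force: [0.2, 0.5, 1.4]
gripper_width: 0.216
grasp_force: 59.9
```

Contact with the bench. Opening, then rising straight up.

Request:
apply_moves(targets=[{"translation":[0,0,0],"twist":0,"hand":0.4},{"translation":[0,0,0],"twist":0,"hand":0.7},{"translation":[0,0,0],"twist":0,"hand":0.8},{"translation":[0,0,0],"twist":0,"hand":0.8},{"translation":[-0.1,0,-0.1],"twist":0,"hand":0.8},{"translation":[-0.2,0,-0.2],"twist":0,"hand":0.8},{"translation":[-0.25,0,-0.25],"twist":0,"hand":0.8},{"translation":[-0.25,0,-0.25],"twist":0,"hand":0.8}])

```text
time: 19.25
tool_pos: [0.5076, 0.0859, 0.2171]
tool_rot: [0.372, -0.134, 0.917, 0.056]
contact_force: [0.1, -0.4, 0.0]
gripper_width: 0.801
grasp_force: 0.0
```

Request:
apply_moves(targets=[{"translation":[-0.2,0,-0.2],"twist":0,"hand":0.8},{"translation":[0,0,0],"twist":0,"hand":0.8},{"translation":[0,0,0],"twist":0,"hand":0.8}])

```text
time: 19.55
tool_pos: [0.5086, 0.086, 0.2453]
tool_rot: [0.373, -0.134, 0.917, 0.056]
contact_force: [0.6, 0.0, -0.2]
gripper_width: 0.796
grasp_force: 0.0
```

```bash
python3 -c "
from h import *
show();print(state()['contact_force'])
im=grab_frame('scene');save(cv2.resize(im[60:384,40:360],None,fx=1.8,fy=1.8),'s7')"
```

```text
19.55 [-0.1205, -0.6917, 2.3301, 0.3961, 0.815, -2.1523] [0.5086, 0.086, 0.2453] 
 [[-0.686, -0.287, 0.668], [-0.205, 0.958, 0.202], [-0.698, 0.002, -0.716]] lean 44.26128752770903 az 16.815776739696858
[ 0.55319249  0.02134992 -0.24304775]
```

View pics/s7.png

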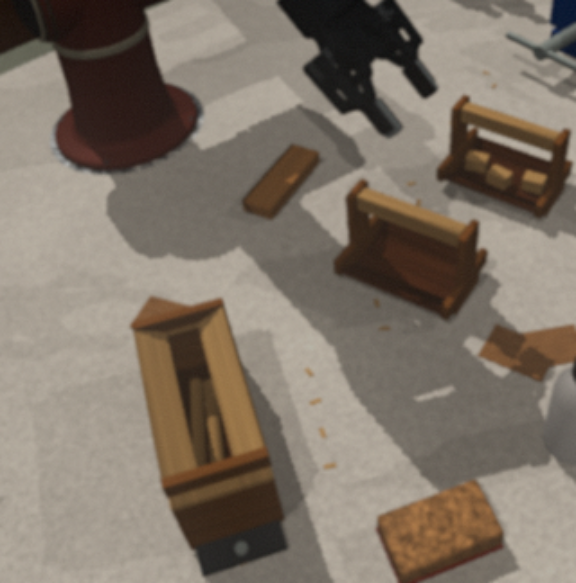

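The emptied carrier stands upright at about (410,245), the gripper is clear above it, and both dowels are in the magazine. Handing in.

```bash
python3 -c "
from plant import job_done
print(job_done())"
```

```text
the job is handed in; nothing more can be done
None
```

The job is handed in at about 19.6 s: both dowels are in the magazine, and the emptied carrier stands upright on the bench, released, with the arm clear; the carrier was tipped about 41° sideways rather than the full 45°.

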